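# Seat the rotary's chuck on its drive pin

## Robot

A 7-joint arm with a two-finger parallel gripper is mounted at the origin on the work surface. World frame = base frame: x ahead of the robot, y to its left, z up, the work surface at z = 0. Lengths are in m, angles in degrees, forces in N, time in s.
With the tool pointing down it reaches from about 0.425 to 0.95 m from the base axis. Payload 16.7 kg.
Tool frame: the origin (TCP) lies midway between the tips of the shut fingers; the grasp point (between the pads) lies 19 mm behind it; z points along the fingers, y is the line along which they close (so a half turn about z gives the same grasp; the last joint's range is limited). The gripper opens to 94 mm and grips with 3 to 60 N. Pads are 16 mm wide; open, the fingers measure 119 mm over their backs; the gripper's body (75 mm by 177 mm) begins 78 mm behind the grasp point.
Start: joints at [57.554, 24.414, 4.234, 92.017, -1.954, 63.644, -3.845], TCP at [0.273, -0.617, 0.205] pointing down, gripper open.
Joint ranges: [-163.25, 163.25], [-28.42, 122.38], [-70.27, 78.77], [12.13, 141.07], [-58.53, 238.53], [9.26, 117.41], [-156.51, 156.51]. Speed limits (degrees/s): [108.29, 108.29, 136.94, 136.94, 172.46, 172.46, 172.46].

## Interface

Orientations are given as a 3x3 rotation matrix whose columns are the frame's x, y, z axes.
In Python, from workcell import arm gives the robot as it stands.
- The arm moves only by the shell command python3 -m pendant 'ROWS'. ROWS is a JSON object of lists of equal length, an entry for each row: "translation": the shift along the tool's x, y, z in mm, a list of three; "rotation": the turn, a rotation vector about the tool's x, y, z in rad, a list of three; "grip": the finger opening in mm, from 0 to 94. A call has 1 to 20 rows; each row shifts and turns the commanded pose from where the row before left it, along the tool's axes as they then stand; what a row does not reach is not made up. A row lasts 1/12 s, in which the tool goes at most 41.7 mm and 7.16 degrees, less where a joint would pass 70% of its speed; a pose out of reach is approached as far as the arm can. A call with a gripper value outside its range is refused whole. The fingers move at their own pace and stop on an object; the grip force is fixed at half the most. Time passes only in rows, so rows that do not move let the fingers close. It gives the time, the measured TCP pose, the force, the opening and the grip force at its end, in the units of the state.
- arm.get_state(): the state, without advancing time (a new reading comes with each control period).
- arm.grab_frame(name): name is "side" or "top" or "wrist"; returns (picture, depth): 480x640x3 uint8, red, green, blue; 480x640 float32, m along the optical axis (not along the pixel's ray), 0 where there is no reading.
- arm.camera_model(name): a dict with "vertical_fov" (degrees; the focal length in pixels is half the picture's height over the tangent of half this angle, whatever the lens; pixels are square), "cx", "cy" (the principal point, pixels), "world_from_camera" (4x4, takes a point from camera to world coordinates); the wrist camera has in their place "hand_eye" (4x4, takes a point from camera to tool coordinates, whose origin is the TCP and whose axes are the flange's). Camera axes: x right, y down, z forward; pixel columns grow to the right and rows downward; lengths in m; the calibration is good to about 2 mm. A picture is of the moment at which its call begins: read the wrist's pose just before it. camera_model takes no time and is no camera call.
- arm.sign_off(): hands the job in; it is judged then, once.
Trained networks look in the newest picture that a camera, given by its name, has taken for a name from the list of things; names that differ only in an ending like _2 or _b are one class to them, and where a whole thing is asked for, a point or a joint stands for the part that bears it (a point fixed in the world has none). Each returns a list of dicts, best first, with "confidence" (0 to 1); they miss things now and then, are a little off and sometimes report something else, mostly with a low value. They report only what shows in the picture. A call takes as long as a camera call.
- arm.boxes_of(label, camera): "rect" ([left, top, right, bottom] in pixels, round what is visible of it).
- arm.tip_of(label, camera): "location" ([column, row] in pixels: a listed point, or the origin of a listed thing).
The state is a dict: "time": time; "joint_pos": joint angles; "dq": joint speeds; "effort": joint torques, N m; "tcp_pos": TCP position; "eef_rot": TCP orientation; "contact_force": force on the tool from outside, world axes, zero at the start; "wrist_torque": the same for the moment, N m; "width": finger opening in m; "grip_force": force on a finger pad.
Only numpy, scipy, OpenCV 4.12 (cv2) and the standard library are available. Lean on these libraries where they do the work, as an engineer would, in place of code of your own. Each camera call takes 0.05 s, during which the arm holds its last target. There are 200 camera calls.

## Task

The three-jaw chuck of the laser rotary has been slipped onto the upright spindle but still stands proud, because the notch in the rim of its back plate is not over the drive pin. With a fingertip, push the chuck round by its jaws until the notch meets the pin, then press the chuck straight down until it is fully home on the drive flange. Do not lift the chuck, leave the other things on the bench where they are, and finish clear of everything.

Things in the scene. Friction and masses are not known exactly. Their poses are not given: they have to be found in the camera images.
- rotary: The laser rotary, fixed to the bench: grey rail 90 mm wide, top 28 mm above the bench, along its own y from +75 (headstock end) to -335 mm. The headstock's spindle is tilted to point straight up; a tailstock post 163 mm tall stands at y = -290 mm. Origin: on the bench, on the spindle's axis; z up.
- spindle: Bright aluminium drive flange on the headstock, 128 mm diameter, 10 mm thick; its motor holds it, it does not turn; it may stand at any angle. Origin: centre of its underside, 100 mm above the bench (its top face 110 mm); z up; its x axis points from the spindle's axis to the drive pin.
- pin_top (a point): Tip of the drive pin, 122 mm above the bench: a blackened steel pin, 10 mm diameter with a round nose, standing 12 mm up from the flange's top face. Its centre is 54 mm from the spindle's axis, exactly below the rim of the chuck's back plate, so half of it shows outside the rim.
- chuck: Three-jaw chuck, about 0.45 kg. Origin: on the spindle's axis, centre of the underside of its back plate, 122.5 mm above the bench at the start, 110 mm when fully home; z up, x axis from the axis to the notch. Dark steel back plate 108 mm diameter, 8 mm thick; on it the aluminium barrel, 84 mm diameter.
- chuck_face (a point): Centre of the barrel's flat front face, on the axis, 34 mm above the chuck's origin (156.5 mm above the bench at the start, 144 home). Three dark jaws stand on this face; its middle is free within 23 mm of the axis.
- jaw (a point): Centre of the top of one of the three equal dark jaws, 32 mm from the axis, 24 mm above the face. The jaws stand at 60, 180 (this one) and 300 degrees from the notch, so the notch lies midway between two jaws. Each is a plain upright block 24 mm high, 14 mm wide, reaching from 23 to 41 mm from the axis.
- notch (a point): Centre of the notch in the rim of the chuck's back plate: 14 mm wide, open at the rim, about 8 mm deep towards the axis, right through the plate. This point is 54 mm from the axis, 4 mm above the plate's underside. The chuck goes down when the notch is over the pin to within 2 mm; the round nose may guide it in from slightly more.
- chuck_down (a joint): How far the chuck is pressed down the spindle, in m: 0 at the start, 0.0125 fully home, negative if lifted. A snug O-ring holds it at any height: about 7 N (5 to 9 N) downward slides it, and it stays where left, with no spring. Off the notch, the pin stops it after about 0.5 mm.
- chuck_turn (a joint): Angle of the chuck about the vertical relative to the flange, in rad, growing counter-clockwise seen from above: 0 or 2 pi is the notch exactly over the pin. Starts anywhere from 0.6 to 5.68; turns both ways without end, with a light drag of 0.06 N m (about 2 N at a jaw), and stops where it is left.
- tumbler: turned wooden tumbler, 74 mm wide and 85 mm tall, standing loose on the bench near the headstock. A bystander, to be left alone. Origin: on its underside; z up.
- chuck_key: loose steel T-handled chuck key, about 90 x 90 mm, lying on the bench. A bystander, to be left alone. Origin: on its underside; z up.
- try_square: loose try square lying on the bench, wooden stock 90 mm long and 16 mm thick, steel blade 130 mm. A bystander, to be left alone. Origin: on its underside; z up.
- chisel: loose bench chisel lying on the bench, 265 mm long, 26 mm thick wooden handle. A bystander, to be left alone. Origin: on its underside; z up.

How it is judged (in metres and radians):
At the end, for the whole second after the job is handed in: The chuck is fully home on the drive flange (pressed down at least 11 of its 12.5 mm), its notch round the pin (centres within 4 mm seen from above), and at rest (value of joint chuck_down above 0.011 m and horizontal distance between notch and pin_top below 0.004 m and linear speed of chuck below 0.01 m/s and angular speed of chuck below 0.05 rad/s); the robot touches nothing.
It fails at once if the chuck is lifted more than 4 mm above where it stood (value of joint chuck_down below -0.004 m).
It fails at once if the tumbler is moved more than 20 mm (distance of tumbler from where it was at the start of the episode above 0.02 m).
It fails at once if the chuck key is moved more than 20 mm (distance of chuck_key from where it was at the start of the episode above 0.02 m).
It fails at once if the try square is moved more than 20 mm (distance of try_square from where it was at the start of the episode above 0.02 m).
It fails at once if the chisel is moved more than 20 mm (distance of chisel from where it was at the start of the episode above 0.02 m).
It also fails if it takes over 54 s, if anything falls off the work surface, if the arm or the gripper's body presses on something with over 40 N, if the wrist force passes 120 N, or if a joint passes its speed limit or range.

## Working session

There is one attempt and no reset: what is moved stays moved. The work goes in short steps, Python scripts to look and compute and a shell command to move; the robot and the scene stay as the last step left them, time stands still between calls to the robot, and variables do not carry over. Pictures are saved under pics/ and viewed, at most 10 in all, crops included, and the job is handed in when it is done.

```bash
mkdir -p pics; cat > h.py <<'E'
import numpy as np, cv2
from workcell import arm
def shot(n,fn=None):
    s=arm.get_state(); p,d=arm.grab_frame(n); m=arm.camera_model(n)
    f=240/np.tan(np.radians(m["vertical_fov"])/2)
    if n=="wrist":
        T=np.eye(4);T[:3,:3]=s["eef_rot"];T[:3,3]=s["tcp_pos"];T=T@np.array(m["hand_eye"])
    else: T=np.array(m["world_from_camera"])
    if fn: cv2.imwrite("pics/"+fn,p[:,:,::-1])
    return p,d,(f,m["cx"],m["cy"],T)
def ray(c,uv):
    f,cx,cy,T=c; r=T[:3,:3]@np.array([(uv[0]-cx)/f,(uv[1]-cy)/f,1]); return T[:3,3],r
def at_z(c,uv,z):
    o,r=ray(c,uv); return o+r*(z-o[2])/r[2]
def proj(c,P):
    f,cx,cy,T=c; q=T[:3,:3].T@(np.array(P)-T[:3,3]); return q[:2]/q[2]*f+[cx,cy]
E
python3 - <<'E'
from h import *
np.set_printoptions(precision=4,suppress=True)
Z=dict(pin_top=.122,chuck_face=.1565,jaw=.1805,notch=.1265,chuck=.1225,rotary=0,tumbler=0)
for n in("top","side"):
    p,d,c=shot(n,n+"1.png"); print(n,c[3])
    for l in Z:
        for r in arm.tip_of(l,n)[:4]: print(l,r["location"],round(r["confidence"],2),at_z(c,r["location"],Z[l]))
    for l in("chuck","tumbler"): print(l,arm.boxes_of(l,n)[:1])
s=arm.get_state();print(s["eef_rot"],s["tcp_pos"],s["time"])
E
```

```text
top [[-0.0192 -0.9809  0.1938  0.4177]
 [-0.9998  0.0182 -0.0068  0.0445]
 [ 0.0031 -0.1939 -0.981   0.9523]
 [ 0.      0.      0.      1.    ]]
pin_top [349.6, 237.3] 0.67 [ 0.5808 -0.0007  0.122 ]
chuck_face [322.6, 252.8] 0.77 [0.5484 0.0472 0.1565]
jaw [335.0, 266.0] 0.74 [0.5225 0.0274 0.1805]
notch [303.2, 232.0] 0.72 [0.5909 0.0806 0.1265]
chuck [323.4, 258.5] 0.76 [0.5439 0.0461 0.1225]
chuck [{'rect': [292.6, 227.9, 354.2, 286.5], 'confidence': 0.86}]
tumbler [{'rect': [205.8, 223.9, 245.5, 265.2], 'confidence': 0.73}]
side [[-0.7947 -0.3918  0.4636  0.1696]
 [-0.6069  0.5051 -0.6136  0.5823]
 [ 0.0062 -0.769  -0.6392  0.6869]
 [ 0.      0.      0.      1.    ]]
pin_top [338.6, 294.4] 0.66 [0.4748 0.1404 0.122 ]
chuck_face [338.1, 229.0] 0.97 [0.5435 0.049  0.1565]
jaw [359.5, 218.8] 0.63 [0.5147 0.0311 0.1805]
notch [302.0, 241.3] 0.64 [0.5934 0.0826 0.1265]
notch [339.9, 293.4] 0.52 [0.472  0.141  0.1265]
chuck [339.8, 244.1] 0.97 [0.5414 0.0456 0.1225]
rotary [337.7, 293.6] 0.81 [0.5432 0.0443 0.    ]
tumbler [252.9, 347.9] 0.57 [0.5815 0.2297 0.    ]
chuck [{'rect': [310.9, 201.5, 371.6, 264.2], 'confidence': 0.93}]
tumbler [{'rect': [227.5, 297.4, 274.1, 362.4], 'confidence': 0.77}]
[[ 0.9144  0.4048  0.    ]
 [ 0.4048 -0.9144  0.0001]
 [ 0.0001 -0.     -1.    ]] [ 0.2732 -0.6172  0.2055] 1.0
```

View pics/top1.png

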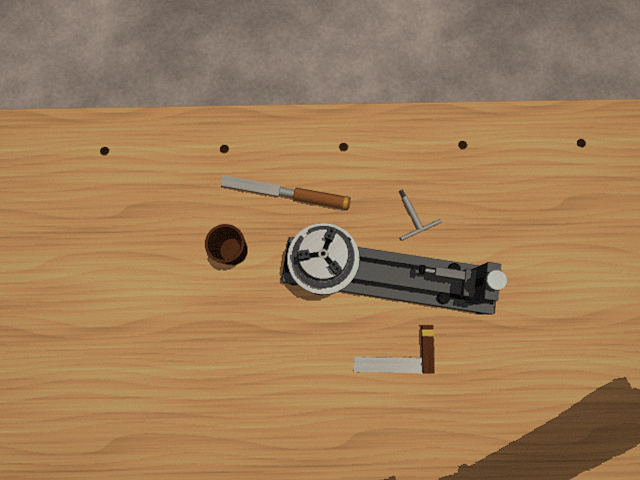

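View pics/side1.png

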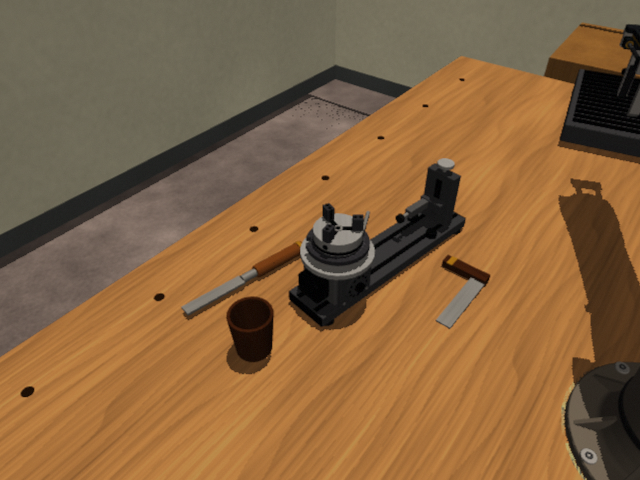

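Top view: chuck at about (323,253), jaws at (335,266), (330,238) and (304,255), and the tailstock post at (497,280). The side view agrees, with the chuck at (338,240) and the tumbler at (252,330). The notch looks to be near +40° and the pin near -54°, which I'll confirm from close by.

```bash
python3 -m pendant '{"translation":[[0,0,-40],[0,0,-40],[0,0,-40],[0,0,-40],[29,-28,0],[29,-28,0],[29,-28,0],[29,-28,0],[29,-28,0],[29,-28,0],[29,-28,0],[29,-28,0],[29,-28,0],[29,-28,0],[29,-28,0],[29,-28,0],[29,-28,0],[29,-28,0],[29,-28,0],[29,-28,0]],"rotation":[[0,0,0],[0,0,0],[0,0,0],[0,0,0],[0,0,0],[0,0,0],[0,0,0],[0,0,0],[0,0,0],[0,0,0],[0,0,0],[0,0,0],[0,0,0],[0,0,0],[0,0,0],[0,0,0],[0,0,0],[0,0,0],[0,0,0],[0,0,0]],"grip":[54,54,54,54,54,54,54,54,54,54,54,54,54,54,54,54,54,54,54,54]}'
cat > look.py <<'E'
from h import *
import sys
np.set_printoptions(precision=4,suppress=True)
dz=float(sys.argv[2])if len(sys.argv)>2 else 0
Z=dict(pin_top=.122,chuck_face=.1565-dz,jaw=.1805-dz,notch=.1265-dz,chuck=.1225-dz)
p,d,c=shot("wrist",sys.argv[1]); 
for l in Z:
    for r in arm.tip_of(l,"wrist")[:4]:
        q=at_z(c,r["location"],Z[l]); print(l,r["location"],round(r["confidence"],2),q)
s=arm.get_state();print(s["eef_rot"],s["tcp_pos"],s["time"],s["joint_pos"],arm.camera_model("wrist")["hand_eye"])
E
python3 look.py w1.png
```

```text
time: 2.67
tcp_pos: [0.5165, -0.0178, 0.3659]
eef_rot: [[0.915, 0.405, 0.001], [0.405, -0.915, -0.0], [0.001, 0.0, -1.0]]
contact_force: [0.1, -0.6, 0.3]
width: 0.054
grip_force: 0.0
pin_top [326.6, 150.4] 0.77 [0.58   0.0043 0.122 ]
chuck_face [273.9, 167.5] 0.57 [0.5446 0.0454 0.1565]
jaw [281.2, 200.2] 0.72 [0.5219 0.0258 0.1805]
notch [262.1, 110.5] 0.66 [0.5895 0.0803 0.1265]
[[ 0.9149  0.4036 -0.0001]
 [ 0.4036 -0.9149 -0.0003]
 [-0.0002  0.0002 -1.    ]] [ 0.516  -0.0208  0.3655] 2.9667 [ 18.1888   4.5559 -24.4788  98.1036   1.9463  77.7645 -72.8294] [[-0.0002 -0.9671 -0.2544  0.0731]
 [ 1.     -0.0001 -0.0002 -0.0001]
 [ 0.0002 -0.2544  0.9671 -0.1791]
 [ 0.      0.      0.      1.    ]]
```

View pics/w1.png

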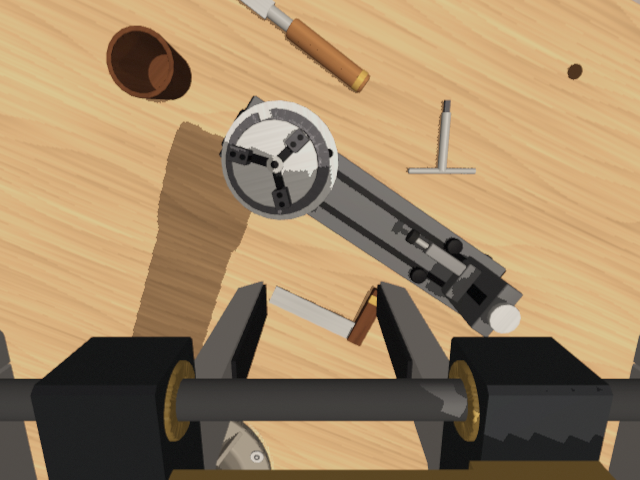

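Close view: the notch is the gap at (265,113) and the pin is at (328,151), with the centre near (274,165). Pin angle is about -50°, notch about 38–42°, and jaws about 100°, -20° and -140°. So the turn is about 90° clockwise. I'll lower the shut fingers at -66° and push the -140° jaw.

```bash
python3 -m pendant '{"translation":[[27,-9,10],[27,-9,10],[0,0,40],[0,0,40],[0,0,35],[0,0,0],[0,0,0],[0,0,0]],"rotation":[[0,0,0],[0,0,0],[0,0,0],[0,0,0],[0,0,0],[0,0,0],[0,0,0],[0,0,0]],"grip":[0,0,0,0,0,0,0,0]}'; python3 look.py w2.png
```

```text
time: 3.63
tcp_pos: [0.5592, 0.0179, 0.2328]
eef_rot: [[0.915, 0.404, 0.002], [0.404, -0.915, 0.0], [0.002, 0.001, -1.0]]
contact_force: [0.4, 0.2, 0.4]
width: 0.0043
grip_force: 0.0
pin_top [351.3, 229.8] 0.76 [0.578  0.0015 0.122 ]
chuck_face [278.2, 255.1] 0.9 [0.5476 0.045  0.1565]
jaw [286.7, 313.9] 0.55 [0.5208 0.0255 0.1805]
notch [259.5, 172.7] 0.66 [0.5902 0.0804 0.1265]
chuck [281.6, 244.5] 0.76 [0.5461 0.0455 0.1225]
[[ 0.9145  0.4045  0.0018]
 [ 0.4045 -0.9145 -0.0001]
 [ 0.0016  0.0008 -1.    ]] [0.5588 0.0185 0.2317] 3.9333 [ 13.8528  14.0782 -26.3082 104.0821   6.959   63.3189 -81.0315] [[-0.0002 -0.9671 -0.2544  0.0731]
 [ 1.     -0.0001 -0.0002 -0.0001]
 [ 0.0002 -0.2544  0.9671 -0.1791]
 [ 0.      0.      0.      1.    ]]
```

View pics/w2.png

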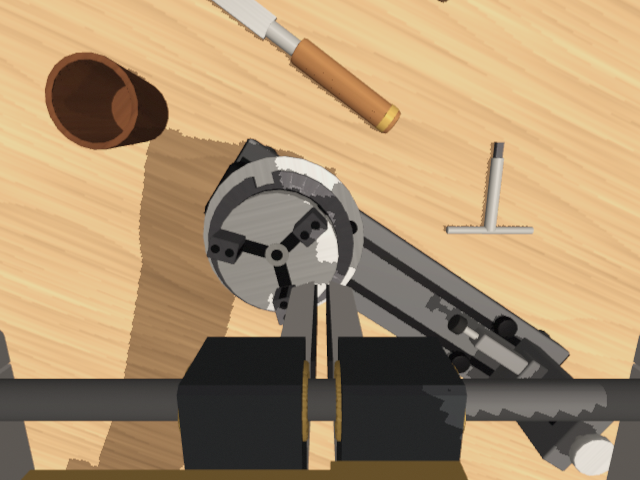

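The shut fingers sit between two jaws at the right radius; the notch is at (262,178) and the pin at (351,229). I'll descend, then sweep clockwise along an arc.

```bash
python3 -m pendant '{"translation":[[0,0,30],[0,0,25],[0,0,10],[0,0,0],[0,0,0]],"rotation":[[0,0,0],[0,0,0],[0,0,0],[0,0,0],[0,0,0]],"grip":[0,0,0,0,0]}'; python3 -m pendant '{"translation":[[-3.3,-0.2,0],[-3.3,-0.2,0],[-3.3,-0.2,0],[-3.3,-0.2,0],[-3.3,-0.2,0],[-3.3,-0.2,0],[-3.3,-0.2,0],[-3.3,-0.2,0],[-3.3,-0.2,0],[-3.3,-0.2,0],[-3.3,-0.2,0],[-3.3,-0.2,0],[0,0,0],[0,0,0]],"rotation":[[0,0,0.105],[0,0,0.105],[0,0,0.105],[0,0,0.105],[0,0,0.105],[0,0,0.105],[0,0,0.105],[0,0,0.105],[0,0,0.105],[0,0,0.105],[0,0,0.105],[0,0,0.105],[0,0,0],[0,0,0]],"grip":[0,0,0,0,0,0,0,0,0,0,0,0,0,0]}'; python3 look.py w3.png
```

```text
time: 4.35
tcp_pos: [0.5585, 0.0188, 0.1661]
eef_rot: [[0.914, 0.405, -0.0], [0.405, -0.914, 0.0], [-0.0, -0.0, -1.0]]
contact_force: [-0.8, -0.1, 0.7]
width: 0.0005
grip_force: 0.0
time: 5.52
tcp_pos: [0.5234, 0.027, 0.1672]
eef_rot: [[0.668, -0.744, 0.003], [-0.744, -0.668, 0.0], [0.002, -0.002, -1.0]]
contact_force: [2.9, -0.3, 1.5]
width: 0.0006
grip_force: 1.4
pin_top [278.4, 178.2] 0.69 [0.5778 0.0022 0.122 ]
chuck_face [259.3, 290.2] 0.98 [0.5471 0.048  0.1565]
chuck_face [98.2, 178.9] 0.3 [0.6412 0.0558 0.1565]
notch [196.9, 205.6] 0.7 [0.6021 0.0442 0.1265]
chuck [268.0, 268.7] 0.57 [0.5476 0.0474 0.1225]
[[ 0.6657 -0.7462  0.0005]
 [-0.7462 -0.6657  0.0001]
 [ 0.0003 -0.0004 -1.    ]] [0.5224 0.0266 0.1658] 5.8167 [   3.0981   13.4758  -15.0239  113.0157    4.2828   53.9994 -152.3091] [[-0.0002 -0.9672 -0.2542  0.0733]
 [ 1.     -0.0003  0.0004  0.0005]
 [-0.0004 -0.2542  0.9672 -0.1791]
 [ 0.      0.      0.      1.    ]]
```

View pics/w3.png

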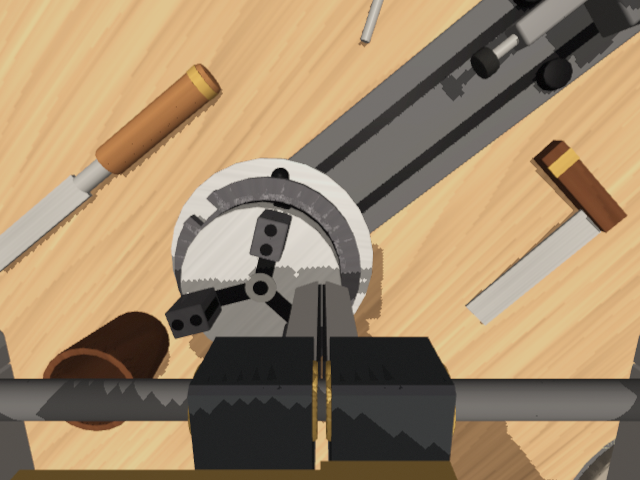

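The chuck has followed: the notch is now at (205,212), about -3°, and the pin is at (280,175), about -54°. Joint 7 is close to its limit, so I'll back off, rise, turn the tool half round, go down again and continue the sweep.

```bash
python3 -m pendant '{"translation":[[3,0,0],[0,0,-30],[0,0,-10],[0,0,0],[0,0,0],[0,0,0],[0,0,0],[0,0,0],[0,0,0],[0,0,0],[0,0,0],[0,0,0],[0,0,0],[0,0,0],[0,0,0],[0,0,0],[0,0,0],[0,0,0],[0,0,0],[0,0,0]],"rotation":[[0,0,0],[0,0,0],[0,0,-0.12],[0,0,-0.12],[0,0,-0.12],[0,0,-0.12],[0,0,-0.12],[0,0,-0.12],[0,0,-0.12],[0,0,-0.12],[0,0,-0.12],[0,0,-0.12],[0,0,-0.12],[0,0,-0.12],[0,0,-0.12],[0,0,-0.12],[0,0,-0.12],[0,0,-0.12],[0,0,-0.12],[0,0,-0.12]],"grip":[0,0,0,0,0,0,0,0,0,0,0,0,0,0,0,0,0,0,0,0]}';  python3 -m pendant '{"translation":[[0,0,0],[0,0,0],[0,0,0],[0,0,0],[0,0,0],[0,0,0],[0,0,0],[0,0,0],[0,0,0],[0,0,0]],"rotation":[[0,0,-0.12],[0,0,-0.12],[0,0,-0.12],[0,0,-0.12],[0,0,-0.12],[0,0,-0.12],[0,0,-0.12],[0,0,-0.14],[0,0,0],[0,0,0]],"grip":[0,0,0,0,0,0,0,0,0,0]}'; python3 look.py w4.png
```

```text
time: 7.48
tcp_pos: [0.5234, 0.0245, 0.205]
eef_rot: [[0.245, 0.97, -0.002], [0.97, -0.245, 0.0], [-0.0, -0.002, -1.0]]
contact_force: [-0.0, -0.4, -0.8]
width: 0.0005
grip_force: 0.0
time: 8.32
tcp_pos: [0.5236, 0.0243, 0.2051]
eef_rot: [[-0.65, 0.76, -0.001], [0.76, 0.65, 0.0], [0.001, -0.001, -1.0]]
contact_force: [-0.4, -0.8, 0.5]
width: 0.0005
grip_force: 0.0
chuck_face [376.4, 269.7] 0.97 [0.5489 0.0457 0.1565]
jaw [341.6, 242.3] 0.94 [0.5165 0.0486 0.1805]
notch [423.2, 306.4] 0.84 [0.6024 0.0426 0.1265]
chuck [369.0, 254.9] 0.71 [0.5487 0.0452 0.1225]
[[-0.6515  0.7586 -0.0001]
 [ 0.7586  0.6515  0.    ]
 [ 0.0001 -0.0001 -1.    ]] [0.524  0.0246 0.2055] 8.6167 [ 23.861   13.9311 -38.6331 109.2976   9.9799  60.1219  21.7035] [[-0.0002 -0.9673 -0.2536  0.0739]
 [ 1.     -0.0001 -0.0005 -0.0005]
 [ 0.0004 -0.2536  0.9673 -0.1791]
 [ 0.      0.      0.      1.    ]]
```

```bash
python3 -m pendant '{"translation":[[0,0,25],[0,0,14],[0,0,0],[0,0,0],[3.3,0.2,0],[3.3,0.2,0],[3.3,0.2,0],[3.3,0.2,0],[3.3,0.2,0],[3.3,0.2,0],[3.3,0.2,0],[0,0,0],[0,0,0],[0,0,0]],"rotation":[[0,0,0],[0,0,0],[0,0,0],[0,0,0],[0,0,0.105],[0,0,0.105],[0,0,0.105],[0,0,0.105],[0,0,0.105],[0,0,0.105],[0,0,0.105],[0,0,0],[0,0,0],[0,0,0]],"grip":[0,0,0,0,0,0,0,0,0,0,0,0,0,0]}'; python3 look.py w5.png
```

```text
time: 9.78
tcp_pos: [0.5171, 0.0459, 0.1672]
eef_rot: [[0.02, 1.0, 0.001], [1.0, -0.02, 0.0], [0.0, 0.001, -1.0]]
contact_force: [-0.1, -0.3, -0.0]
width: 0.0008
grip_force: 0.1
chuck_face [383.6, 289.2] 0.85 [0.5487 0.0464 0.1565]
jaw [381.6, 291.9] 0.5 [0.5439 0.0543 0.1805]
notch [441.1, 323.5] 0.68 [0.5893 0.0117 0.1265]
chuck [369.7, 271.9] 0.8 [0.5456 0.0446 0.1225]
[[ 0.0235  0.9997  0.    ]
 [ 0.9997 -0.0235  0.0003]
 [ 0.0003  0.     -1.    ]] [0.5167 0.0458 0.1665] 10.0833 [ 15.2897  14.8552 -31.693  112.6689   9.4506  54.976  -22.3401] [[-0.0002 -0.9672 -0.2539  0.0735]
 [ 1.     -0.     -0.0006 -0.0005]
 [ 0.0005 -0.2539  0.9672 -0.1791]
 [ 0.      0.      0.      1.    ]]
```

View pics/w5.png

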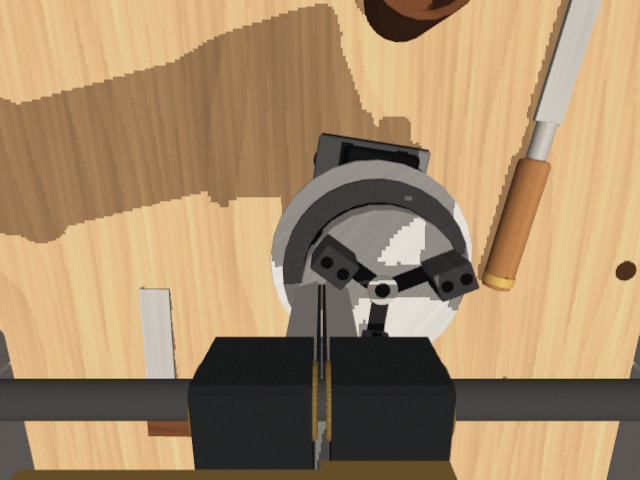

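The finger bears on the jaw at (337,262); the other jaws are at (450,275) and (375,325). The notch is hidden here. I'll work out the angle from the jaws.

```bash
python3 - <<'E'
from h import *
p,d,c=shot("wrist")
P=[at_z(c,u,.1805)[:2] for u in[(337,260),(452,272),(376,326)]]
f=at_z(c,(383,290),.1565)[:2]
print(P,f)
for C in(f,np.array([.5475,.0465])):
  print([np.degrees(np.arctan2(*(q-C)[::-1])) for q in P],[np.linalg.norm(q-C) for q in P])
E
```

```text
[array([0.52353246, 0.06988647]), array([0.57459717, 0.06311702]), array([0.54111385, 0.03766796])] [0.547862   0.04600734]
[np.float64(135.53530011051086), np.float64(32.617973911961116), np.float64(-128.97945864109886)] [np.float64(0.0340901676225027), np.float64(0.03174130494470729), np.float64(0.010727671597639281)]
[np.float64(135.70302707781104), np.float64(31.51821168109922), np.float64(-125.86941946230019)] [np.float64(0.033486866177153005), np.float64(0.031786509151617105), np.float64(0.010898986771017392)]
```

```bash
python3 -m pendant '{"translation":[[3.3,0.2,0],[3.3,0.2,0],[1.6,0.1,0],[0,0,0],[0,0,0],[-3,0,0],[0,0,-30],[-15,5,-30],[-35,15,-10],[-40,15,0],[0,0,0],[0,0,0],[0,0,0]],"rotation":[[0,0,0.105],[0,0,0.105],[0,0,0.052],[0,0,0],[0,0,0],[0,0,0],[0,0,0],[0,0,0],[0,0,0],[0,0,0],[0,0,0],[0,0,0],[0,0,0]],"grip":[0,0,0,0,0,0,0,0,0,0,0,0,0]}'; python3 look.py w6.png
```

```text
time: 11.22
tcp_pos: [0.5251, -0.0441, 0.2364]
eef_rot: [[0.282, 0.96, 0.0], [0.96, -0.282, 0.0], [0.0, -0.0, -1.0]]
contact_force: [-0.3, 0.7, 0.1]
width: 0.0006
grip_force: 0.0
pin_top [377.2, 164.6] 0.93 [0.5806 0.0011 0.122 ]
chuck_face [317.1, 112.3] 0.87 [0.5482 0.046  0.1565]
jaw [271.4, 72.2] 0.96 [0.5295 0.0716 0.1805]
notch [377.5, 161.4] 0.76 [0.5809 0.0036 0.1265]
chuck [314.2, 119.2] 0.77 [0.5452 0.0446 0.1225]
[[ 0.2807  0.9598 -0.0001]
 [ 0.9598 -0.2807  0.0002]
 [ 0.0002 -0.0001 -1.    ]] [ 0.5252 -0.0433  0.2364] 11.5167 [ 21.0184  10.7004 -26.2794 107.4838   5.2809  63.0032 -23.5717] [[-0.0002 -0.9672 -0.2541  0.0734]
 [ 1.     -0.0001 -0.0005 -0.0005]
 [ 0.0005 -0.2541  0.9672 -0.1791]
 [ 0.      0.      0.      1.    ]]
```

View pics/w6.png

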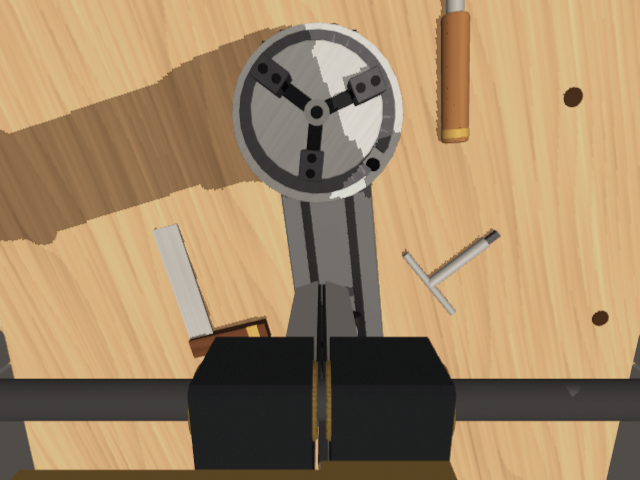

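Pin at (373,164); the notch seems to be just counter-clockwise of it, at about (382,147). I'll enlarge that part.

```bash
python3 -c "
import cv2
p=cv2.imread('pics/w6.png')[90:210,270:420];cv2.imwrite('pics/w6c.png',cv2.resize(p,None,fx=5,fy=5,interpolation=cv2.INTER_NEAREST))"
```

```text
(no output)
```

View pics/w6c.png

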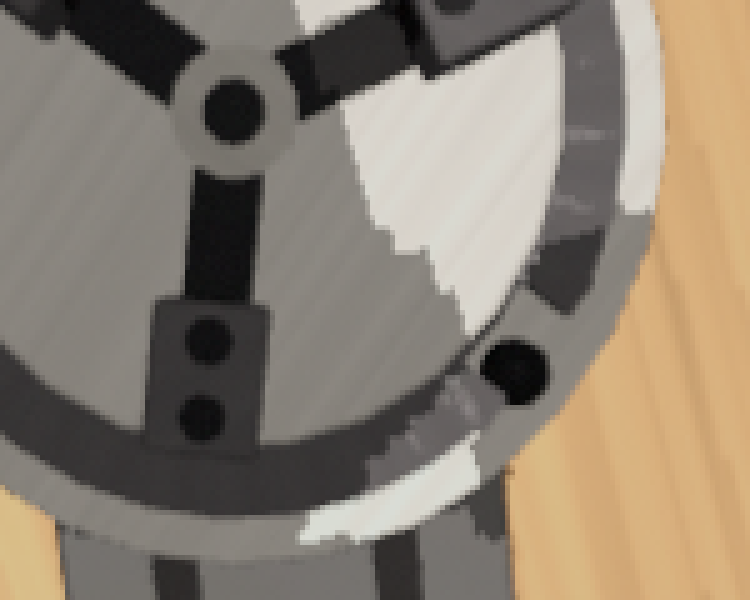

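The crop shows the notch's upper edge from (530,285) to (575,312), and the pin disc at (515,372), near the lower edge. So a few degrees remain; I'll compute how many.

```bash
python3 - <<'E'
from h import *
p,d,c=shot("wrist")
f=lambda u,z:at_z(c,(270+u[0]/5,90+u[1]/5),z)[:2]
C=f((234,110),.1565)
def an(P): return np.degrees(np.arctan2(*(P-C)[::-1])),np.linalg.norm(P-C)
pin=an(f((515,372),.121));print(C,"pin",pin)
for u in[(530,285),(575,312),(605,230)]: print(u,an(f(u,.1305)))
e=an(f((575,312),.1305)); print("notch centre from outer edge corner",e[0]-np.degrees(np.arcsin(.007/e[1])))
for u in[(234+(-25),375)]: print("jaw",an(f(u,.1805)))
for u in[(270,72),(365,86)]: print("jaw",an(at_z(c,u,.1805)[:2]))
E
```

```text
[0.54803408 0.04699761] pin (np.float64(-55.97494416893872), np.float64(0.05327554251331051))
(530, 285) (np.float64(-43.68542734881689), np.float64(0.046736578465138))
(575, 312) (np.float64(-44.002543748689384), np.float64(0.05423375439669952))
(605, 230) (np.float64(-31.44736990394806), np.float64(0.05363390925886461))
notch centre from outer edge corner -51.41845078300025
jaw (np.float64(-111.32609807694806), np.float64(0.03159073763059307))
jaw (np.float64(126.82238050659004), np.float64(0.03215900337520973))
jaw (np.float64(7.362966332893707), np.float64(0.029910087092849192))
```

```bash
python3 -m pendant '{"translation":[[40,-15,0],[35,-15,0],[15,-5,0],[0,0,30],[0,0,30],[0,0,10],[0,0,0],[0,0,0],[1.5,0,0],[1.5,0,0],[0,0,0],[0,0,0]],"rotation":[[0,0,0],[0,0,0],[0,0,0],[0,0,0],[0,0,0],[0,0,0],[0,0,0],[0,0,0],[0,0,0],[0,0,0],[0,0,0],[0,0,0]],"grip":[0,0,0,0,0,0,0,0,0,0,0,0]}'; python3 -m pendant '{"translation":[[1.1,0.1,0],[1.1,0,0],[0,0,0],[0,0,0],[-3,0,0],[0,0,-40],[-15,5,-30],[-35,15,0],[-40,15,0],[0,0,0],[0,0,0],[0,0,0]],"rotation":[[0,0,0.035],[0,0,0.035],[0,0,0],[0,0,0],[0,0,0],[0,0,0],[0,0,0],[0,0,0],[0,0,0],[0,0,0],[0,0,0],[0,0,0]],"grip":[0,0,0,0,0,0,0,0,0,0,0,0]}'; python3 look.py w7.png; python3 -c "
import cv2
p=cv2.imread('pics/w7.png')[30:210,220:440];cv2.imwrite('pics/w7c.png',cv2.resize(p,None,fx=3.3,fy=3.3,interpolation=cv2.INTER_NEAREST))"
```

```text
time: 12.57
tcp_pos: [0.5185, 0.0539, 0.1674]
eef_rot: [[0.282, 0.959, 0.001], [0.959, -0.282, -0.0], [0.0, 0.001, -1.0]]
contact_force: [0.4, -1.5, 0.5]
width: 0.0005
grip_force: 0.3
time: 13.57
tcp_pos: [0.519, -0.0421, 0.2365]
eef_rot: [[0.348, 0.937, 0.0], [0.937, -0.348, 0.0], [0.0, -0.0, -1.0]]
contact_force: [-0.4, 1.0, 1.3]
width: 0.0006
grip_force: 0.0
pin_top [377.3, 161.2] 0.88 [0.5784 0.0013 0.122 ]
pin_top [271.0, 77.2] 0.55 [0.5269 0.0816 0.122 ]
chuck_face [314.2, 115.0] 0.79 [0.546  0.0452 0.1565]
jaw [269.1, 74.3] 0.81 [0.5299 0.0724 0.1805]
notch [378.5, 161.6] 0.79 [0.5786 0.0011 0.1265]
chuck [313.6, 116.5] 0.75 [0.5455 0.0468 0.1225]
[[ 0.3472  0.9378 -0.0001]
 [ 0.9378 -0.3472  0.0002]
 [ 0.0002 -0.0002 -1.    ]] [ 0.5191 -0.0415  0.2364] 13.8667 [ 20.5938  10.027  -25.8449 108.2261   4.8809  62.821  -27.4563] [[-0.0002 -0.9672 -0.2541  0.0733]
 [ 1.     -0.0001 -0.0005 -0.0005]
 [ 0.0005 -0.2541  0.9672 -0.1791]
 [ 0.      0.      0.      1.    ]]
```

View pics/w7c.png

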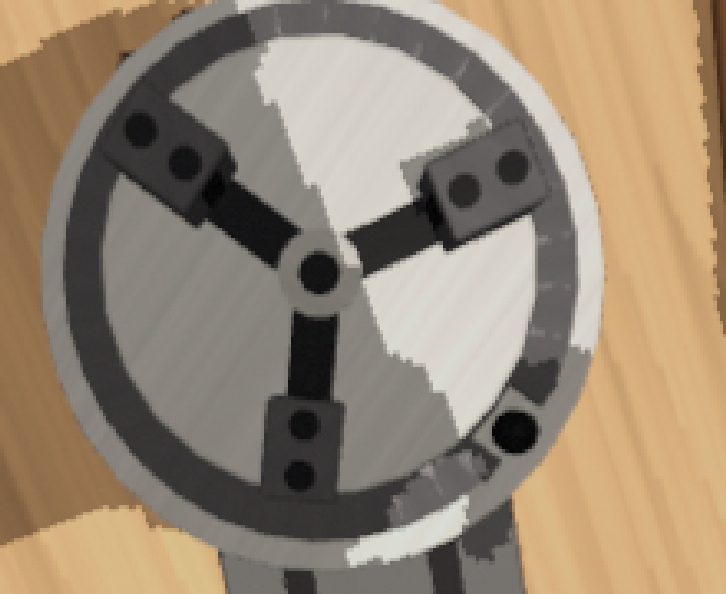

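The pin disc at (515,432) now sits centrally in the notch, between the edges at (528,400) and (485,450). Now I'll press at the centre.

```bash
python3 -m pendant '{"translation":[[40,-2,0],[40,-2,0],[12,0,0],[0,0,35],[0,0,30],[0,0,8],[0,0,0],[0,0,0],[0,0,2],[0,0,2],[0,0,2],[0,0,0],[0,0,0]],"rotation":[[0,0,0],[0,0,0],[0,0,0],[0,0,0],[0,0,0],[0,0,0],[0,0,0],[0,0,0],[0,0,0],[0,0,0],[0,0,0],[0,0,0],[0,0,0]],"grip":[0,0,0,0,0,0,0,0,0,0,0,0,0]}'
```

```text
time: 14.95
tcp_pos: [0.5476, 0.0453, 0.1578]
eef_rot: [[0.349, 0.937, 0.0], [0.937, -0.349, 0.0], [0.0, 0.0, -1.0]]
contact_force: [-1.0, 0.2, -0.5]
width: 0.0005
grip_force: 0.0
```

```bash
python3 -m pendant '{"translation":[[0,0,2],[0,0,2],[0,0,2],[0,0,0],[0,0,0]],"rotation":[[0,0,0],[0,0,0],[0,0,0],[0,0,0],[0,0,0]],"grip":[0,0,0,0,0]}'
```

```text
time: 15.37
tcp_pos: [0.5477, 0.0453, 0.1516]
eef_rot: [[0.349, 0.937, 0.0], [0.937, -0.349, 0.0], [0.0, 0.0, -1.0]]
contact_force: [0.5, -0.8, 1.1]
width: 0.0005
grip_force: 0.6
```

```bash
python3 -m pendant '{"translation":[[0,0,2],[0,0,2],[0,0,2],[0,0,1],[0,0,1],[0,0,0.5],[0,0,0]],"rotation":[[0,0,0],[0,0,0],[0,0,0],[0,0,0],[0,0,0],[0,0,0],[0,0,0]],"grip":[0,0,0,0,0,0,0]}'
```

```text
time: 15.95
tcp_pos: [0.5477, 0.0454, 0.1441]
eef_rot: [[0.349, 0.937, 0.001], [0.937, -0.349, -0.0], [0.0, 0.001, -1.0]]
contact_force: [-5.4, -2.0, 19.2]
width: 0.0003
grip_force: 9.7
```

Firm contact of 19 N at z = 0.144, which is the home height. I'll rise and check.

```bash
python3 -m pendant '{"translation":[[0,0,0.5],[0,0,0],[0,0,-20],[0,0,-35],[-30,0,-35],[-40,0,0],[-25,0,0],[0,0,0],[0,0,0],[0,0,0]],"rotation":[[0,0,0],[0,0,0],[0,0,0],[0,0,0],[0,0,0],[0,0,0],[0,0,0],[0,0,0],[0,0,0],[0,0,0]],"grip":[0,0,0,0,0,0,0,0,0,0]}'; python3 look.py w8.png 0.0125; python3 - <<'E'
from h import *
p,d,c=shot("wrist")
for r in((.012,0),(-.012,0),(0,-.014),(.012,-.01)):
    P=np.array([.5475+r[0],.046+r[1],.144]);u=proj(c,P).round().astype(int)
    f,cx,cy,T=c;z=d[u[1],u[0]];print(u,(T@np.array([(u[0]-cx)/f*z,(u[1]-cy)/f*z,z,1]))[2])
u=proj(c,[.5475,.046,.144]).astype(int)
q=p[max(u[1]-90,0):u[1]+90,u[0]-110:u[0]+110,::-1];cv2.imwrite('pics/w8c.png',cv2.resize(q,None,fx=3.3,fy=3.3))
E
```

```text
time: 16.78
tcp_pos: [0.5154, -0.0405, 0.2291]
eef_rot: [[0.348, 0.937, 0.0], [0.937, -0.348, 0.0], [0.0, -0.0, -1.0]]
contact_force: [-0.1, 0.5, -0.4]
width: 0.0005
grip_force: 0.0
pin_top [471.8, 254.4] 0.72 [ 0.6196 -0.0874  0.122 ]
pin_top [382.9, 162.7] 0.65 [0.5774 0.0012 0.122 ]
chuck_face [324.4, 115.8] 0.61 [0.5485 0.0445 0.144 ]
jaw [321.8, 117.0] 0.6 [0.5461 0.0429 0.168 ]
jaw [276.0, 74.8] 0.59 [0.5296 0.0735 0.168 ]
jaw [318.6, 112.9] 0.55 [0.5451 0.0457 0.168 ]
notch [381.0, 159.4] 0.68 [0.5779 0.0032 0.114 ]
notch [321.2, 121.1] 0.25 [0.546  0.0437 0.114 ]
chuck [321.8, 120.1] 0.61 [0.5467 0.0444 0.11  ]
chuck [321.7, 116.2] 0.26 [0.5476 0.047  0.11  ]
[[ 0.3475  0.9377 -0.0003]
 [ 0.9377 -0.3475  0.0003]
 [ 0.0002 -0.0004 -1.    ]] [ 0.5154 -0.0403  0.2289] 17.0833 [ 20.9543  10.1159 -26.3803 109.1497   5.0528  61.8803 -27.7913] [[-0.0002 -0.9672 -0.2541  0.0733]
 [ 1.     -0.0001 -0.0005 -0.0005]
 [ 0.0005 -0.2541  0.9672 -0.1791]
 [ 0.      0.      0.      1.    ]]
[340 107] 0.14390970166693198
[305 121] 0.1442318208226564
[330 136] 0.14404919990023013
[345 123] 0.1433731281862977
```

View pics/w8c.png

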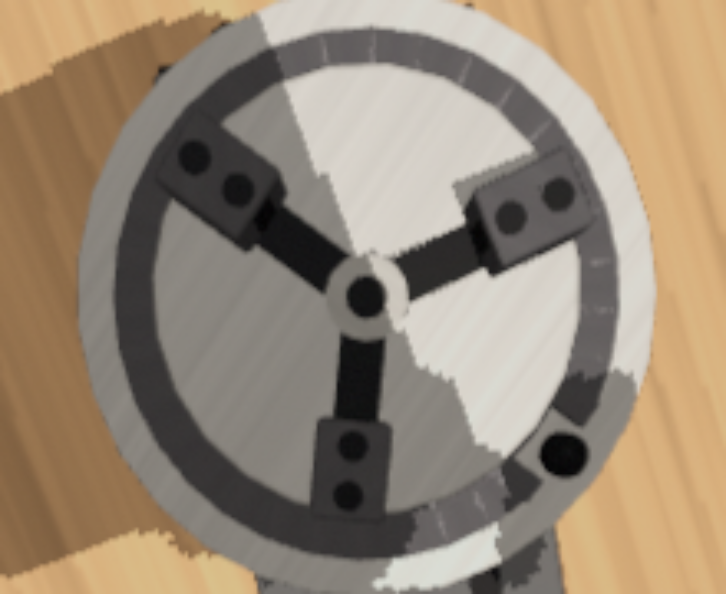

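The face measures 144 mm above the bench, so the chuck is fully home. The pin at (563,453) sits inside the notch, and the gripper is clear.

```bash
python3 -c "
from workcell import arm
print(arm.sign_off())"
```

```text
the job is handed in; nothing more can be done
None
```

The chuck's notch is over the drive pin and the chuck is fully home, with its face measured at 144 mm; the arm finished clear, none of its moves went near the bystanders, and the job is handed in.

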